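# Lay out ground glass pieces to dry

## Task

Lay the five ground glass pieces out to dry: set the disc, the square and the ring centred on the felt that has its own outline (the square lined up with its felt), and shingle the two slips lengthwise along the middle of the wooden tray: first the wide slip, flat and up against the end stop, then the narrow one carrying on from it, with its near end overlapping the wide slip by about 18 mm and its far end down on the tray. Set every piece down gently, never letting one fall, and leave the brown dressing stone where it lies.

Things in the scene. Friction and masses are not known exactly. Their poses are not given: they have to be found in the camera images.
- disc: Plain round disc of the same dark, opaque ground glass: 50 mm diameter, 16 mm thick, no hole, about 80 g. Lies flat on the bench (height 0). Origin: centre of its underside; z up.
- square: Square block of the same dark, opaque ground glass: 48 x 48 mm, 16 mm thick, about 90 g. Lies flat. Origin: centre of its underside; x and y parallel to its sides, z up.
- ring: Ring of the same dark, opaque ground glass: 58 mm outer diameter, 24 mm hole, 14 mm thick, about 77 g. Lies flat. Origin: on the hole's axis at its underside; z up.
- wide_slip: Wide slip, a flat strip of the same dark, opaque ground glass: 76 mm long (x), 44 mm wide (y), 6 mm thick, about 50 g. Lies flat on the bench. Origin: centre of its underside; z up. Either end may lead.
- narrow_slip: Narrow slip, a flat strip of the same dark, opaque ground glass: 76 mm long (x), 26 mm wide (y), 6 mm thick, about 30 g. Lies flat on the bench. Origin: centre of its underside; z up. Either end may lead.
- disc_pad: Fixed plywood square 80 x 80 mm, 5 mm thick, with a plain round grey felt of 58 mm diameter and 2 mm thickness on it: the place of the disc. Origin: centre of the underside, on the bench; the felt's top is 7 mm above it.
- square_pad: Fixed plywood square 80 x 80 mm, 5 mm thick, with a square grey felt 56 x 56 mm, 2 mm thick, on it, sides parallel to the plywood's: the place of the square block. Origin: centre of the underside, on the bench; felt's top 7 mm above it; x and y parallel to the felt's sides.
- ring_pad: Fixed plywood square 80 x 80 mm, 5 mm thick, with a ring-shaped grey felt (66 mm outer diameter, 20 mm bare wood spot in the middle), 2 mm thick: the place of the ring. Origin: centre of the underside, on the bench; felt's top 7 mm above it.
- tray: Fixed wooden board 170 (x) x 70 (y) mm, top 6 mm up, no side walls. Origin: centre of its underside. At the -x end a dark steel stop, 14 mm high overall, inner face at x = -77 mm: the wide slip touching it has its centre at x = -39 mm (a gap up to 10 mm is fine); the narrow slip's centre goes about 58 mm further along +x and, released, leans on the wide slip's end about 0.1 rad from level.
- stone: Brown dressing stone, a terracotta-coloured block 58 x 25 x 20 mm lying loose among the glass; not part of the job. Origin: centre of its underside, x along its length.

How it is judged:
By the outcome, as a careful person would: the job done as asked, in the order asked, and still so for the second after the job is handed in, with the robot touching nothing.
It also fails if it takes over 136 s, if anything falls off the work surface, if the arm or the gripper's body presses on something with over 40 N, if the wrist force passes 120 N, or if a joint passes its speed limit or range.

## Robot

A 6-joint arm with a two-finger parallel gripper is mounted at the origin on the work surface. World frame = base frame: x ahead of the robot, y to its left, z up, the work surface at z = 0. Lengths are in m, angles in rad, forces in N, time in s.
With the tool pointing down it reaches from about 0.25 to 0.725 m from the base axis. Payload 4 kg.
Tool frame: the origin (TCP) lies between the finger pads; the fingertips stand 17 mm ahead of it and the grasp point (between the pads) lies 2 mm behind it; x points along the fingers, y is the direction in which the jaws open and shut, and the axes are right-handed (so a half turn about x gives the same grasp; the last joint's range is limited). The gripper opens to 85 mm and grips with 20 to 120 N. Pads are 22 mm wide; open, the fingers measure 114 mm over their backs; the gripper's body (76 mm by 85 mm) begins 54 mm behind the grasp point. The pads swing forward as they close: fully open they stand 13 mm farther back than shut.
Start: joints at [-1.34, 0.241, 0.005, 1.335, 0, 1.571], TCP at [0.114, -0.487, 0.248] pointing down, gripper open.
Joint ranges: [-2.72, 2.72], [-1.05, 1.87], [-1.09, 1.28], [-1.99, 2.15], [-1.42, 1.44], [-3.14, 3.14]. Speed limits (rad/s): [2.79, 2.79, 3.14, 3.14, 3.14, 3.14].

## Interface

Orientations are given as a rotation vector (axis times angle).
In Python, from rig import sensors, capture, calibration, manip gives the robot as it stands. The module is installed in compiled form; this text tells all that it offers.
- The arm moves only by the tool apply_moves, never from a script. Its argument "commands" is a list of rows, each a list of 3 entries, a list of its own where there are three numbers: the finger opening in m, from 0 to 0.0854, then the shift along the world's x, y, z in m, then the turn, a rotation vector about the world's x, y, z in rad. In form: [[fingers, [x, y, z], [wx, wy, wz]], ...]. A call has 1 to 10 rows; each row shifts and turns the commanded pose from where the row before left it; what a row does not reach is not made up. A row lasts 1/12 s, in which the tool goes at most 41.7 mm and 7.16 degrees, less where a joint would pass 70% of its speed; a pose out of reach is approached as far as the arm can. A call with a gripper value outside its range is refused whole. The fingers move at their own pace and stop on an object; "newtons" is the grip in N (left out, the last holds). Time passes only in rows, so rows that do not move let the fingers close. It gives the time, the measured TCP pose, the force and the opening at its end, in the units of the state.
- sensors.get_state(): the state, without advancing time (a new reading comes with each control period).
- capture(name): name is "side" or "top" or "wrist"; returns the picture (400x640x3 uint8, red, green, blue); there is no depth.
- calibration(name): a dict with "fx", "fy", "cx", "cy" (pixels), "origin" and "orientation" of the camera in the world. Camera axes: x right, y down, z forward; pixel columns grow to the right and rows downward; lengths in m; the calibration is good to about 2 mm. The wrist camera is an equidistant fisheye: a pixel r from the principal point sees the ray r / f radians off the axis. A picture is of the moment at which its call begins: read the wrist's pose just before it. calibration takes no time and is no camera call; for the wrist camera it gives the pose at the moment of the call.
- manip.job_done(): hands the job in, once; it reports no verdict.
The state is a dict: "t": time; "joint_pos": joint angles; "qd": joint speeds; "joint_efforts": joint torques, N m; "tool_pos": TCP position; "orientation": TCP orientation; "ft_force": force on the tool from outside, world axes, zero at the start; "moment": the same for the moment, N m; "gripper_width": finger opening in m.
Only numpy, scipy, OpenCV 4.12 (cv2) and the standard library are available. Lean on these libraries where they do the work, as an engineer would, in place of code of your own. Each camera call takes 0.05 s, during which the arm holds its last target. There are 200 camera calls.

## Working session

There is one attempt and no reset: what is moved stays moved. The work goes in short steps, Python scripts to look and compute and a tool call to move; the robot and the scene stay as the last step left them, time stands still between calls to the robot, and variables do not carry over. Pictures are saved under pics/ and viewed, about 12 in all and at most 16, crops included, and the job is handed in when it is done.

Besides the shell and the picture viewer there is one more tool, called in YAML: its name, and indented under it one key for each argument. apply_moves: Moves the arm, as the interface text tells. Its arguments: {"type":"object","properties":{"commands":{"type":"array","items":{"type":"array"}},"newtons":{"type":"number"}},"required":["commands"]}

```bash
mkdir -p pics
python3 - <<'E'
from rig import sensors,capture,calibration
import cv2
for n in("top","side"):
    cv2.imwrite(f"pics/{n}0.png",capture(n)[...,::-1]); print(n,calibration(n))
print(calibration("wrist"));print(sensors.get_state())
E
```

```text
top {'fx': 401.40683011705596, 'fy': 401.40683011705596, 'cx': 323.7749461928499, 'cy': 201.81838248376647, 'origin': array([0.32756837, 0.02182763, 1.0254643 ]), 'orientation': array([-2.14911091,  2.11590989, -0.21888784])}
side {'fx': 469.06741789427645, 'fy': 469.06741789427645, 'cx': 320.0235671210989, 'cy': 195.2731315348787, 'origin': array([ 0.33191724, -0.74529504,  0.50911745]), 'orientation': array([-2.09712881,  0.27185041, -0.12791672])}
{'fx': 309.70691628693146, 'fy': 309.70691628693146, 'cx': 324.6276894368079, 'cy': 202.3838215983214, 'origin': array([ 0.18122024, -0.47063159,  0.3732065 ]), 'orientation': array([ 2.28732863, -1.81206334, -0.25029335])}
{'t': 0.1, 'joint_pos': array([-1.34002439e+00,  2.41391982e-01,  3.85759806e-03,  1.33518535e+00,
        1.99805703e-05,  1.57080008e+00]), 'qd': array([-0.00147863, -0.00117931,  0.00145852, -0.00168482, -0.00060654,
        0.001249  ]), 'joint_efforts': array([ 7.60464318e-04, -3.73138654e+01,  2.53009844e+01,  1.08417359e-02,
        5.68685834e-05,  7.66115278e-06]), 'tool_pos': array([ 0.11424926, -0.48622943,  0.24747428]), 'orientation': array([ 2.09977475,  0.24540823, -2.10020094]), 'ft_force': array([ 0.52488161, -1.08517296,  0.46714122]), 'moment': array([-0.00364552, -0.0210176 ,  0.02407569]), 'gripper_width': 0.08502675895026583}
```

View pics/top0.png

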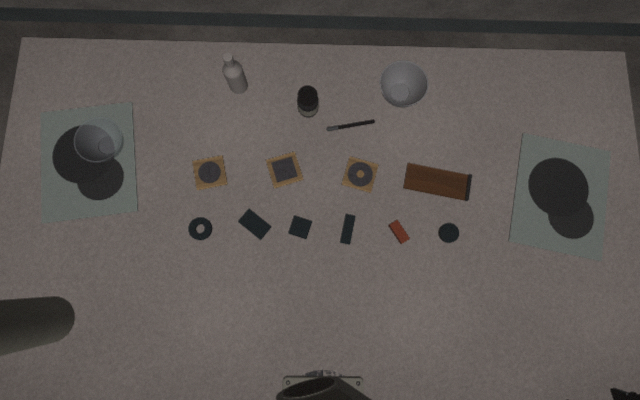

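View pics/side0.png

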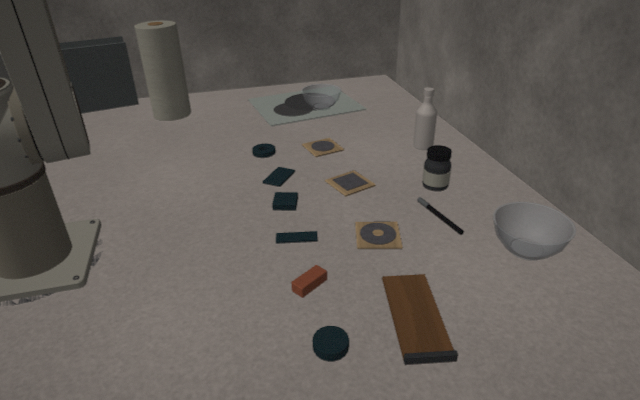

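The top view shows glass at ring (200,228), wide slip (254,223), square (300,227), narrow slip (348,229) and disc (448,232). The stone is at (399,231). The pads are disc (209,172), square (285,170) and ring (360,174). The tray is at (437,181), with its stop at the right end. The side view agrees.

```bash
cat > h.py <<'E'
import numpy as np,cv2
from rig import sensors,capture,calibration
from scipy.spatial.transform import Rotation as R
def cast(cal,px,z,fish=False):
    px=np.atleast_2d(px).astype(float); d=(px-[cal['cx'],cal['cy']])/[cal['fx'],cal['fy']]
    if fish:
        r=np.linalg.norm(d,axis=1)+1e-9; v=np.c_[d*(np.sin(r)/r)[:,None],np.cos(r)]
    else: v=np.c_[d,np.ones(len(d))]
    w=R.from_rotvec(cal['orientation']).apply(v); o=cal['origin']
    return (o+w*((z-o[2])/w[:,2])[:,None])[:,:2]
def box(P):
    "centre, (long,short), yaw of long side in deg"
    (c,s,a)=cv2.minAreaRect((np.asarray(P)*1000).astype(np.float32))
    if s[0]<s[1]: s=s[::-1]; a+=90
    return np.array(c).round(1),np.round(s,1),round((a+90)%180-90,1)
def blobs(mask,amin):
    cs,_=cv2.findContours(mask.astype(np.uint8),cv2.RETR_EXTERNAL,cv2.CHAIN_APPROX_NONE)
    return [c[:,0,:] for c in cs if cv2.contourArea(c)>amin]
E
python3 - <<'E'
from h import *
im=capture("top").astype(int);cal=calibration("top")
r,g,b=im[...,0],im[...,1],im[...,2];roi=np.zeros(r.shape,bool);roi[145:255,150:500]=1
print(im[228,300],im[228,320],im[155+2,285],im[168,285],im[181,430],im[190,469])
for nm,m,z in(("dark",(im.max(2)<62),.012),("wood",(r-b>30),.005)):
    for c in blobs(m&roi,60): print(nm,c.mean(0).round(),*box(cast(cal,c,z)))
E
```

```text
[29 33 38] [108 100  95] [103  82  60] [54 52 54] [68 47 33] [44 41 43]
dark [448. 233.] [ 444.4 -314.8] [51.9 47.7] -75.4
dark [200. 228.] [444.3 315.1] [56.  53.2] -89.0
dark [300. 227.] [452.6  63.6] [47.6 47.6] 72.8
dark [347. 229.] [450.1 -56.9] [74.3 25. ] -10.9
dark [254. 224.] [458.9 179.1] [75.5 42.7] 51.9
dark [467. 187.] [ 563.8 -366.3] [69.4 19.4] -10.0
dark [360. 174.] [593.7 -88.5] [60.4 59.2] -88.9
dark [209. 172.] [591.7 302.2] [53.8 51.5] 3.5
dark [284. 169.] [603.5 108.5] [53.1 52.9] 18.0
wood [399. 231.] [ 446.1 -190.1] [57.6 25.4] 33.0
wood [436. 181.] [ 580.1 -289.2] [159.5  68.1] 79.2
wood [360. 174.] [595.9 -89.5] [79.9 78.8] -15.3
wood [209. 172.] [592.8 304. ] [80.3 78.8] 12.4
wood [284. 169.] [604.2 109.4] [80.3 78.4] 18.4
```

Run:
```python
from h import *
s=sensors.get_state();print(R.from_rotvec(s['orientation']).as_matrix().round(3));c=calibration("wrist");print(R.from_rotvec(c['orientation']).as_matrix().round(3))
```

```text
[[-0.     0.229 -0.973]
 [ 0.002 -0.973 -0.229]
 [-1.    -0.002  0.   ]]
[[ 0.229 -0.937 -0.263]
 [-0.974 -0.22  -0.061]
 [-0.001  0.269 -0.963]]
```

apply_moves:
  commands:
    - [0.085, [0.036, 0.018, 0], [0, 0, 0.12]]
    - [0.085, [0.036, 0.018, 0], [0, 0, 0.12]]
    - [0.085, [0.036, 0.018, 0], [0, 0, 0.11]]
    - [0.085, [0.036, 0.018, 0], [0, 0, 0]]
    - [0.085, [0.036, 0.018, 0], [0, 0, 0]]
    - [0.085, [0.036, 0.018, 0], [0, 0, 0]]
    - [0.085, [0.034, 0.018, -0.03], [0, 0, 0]]
    - [0.085, [0.03, 0.018, -0.03], [0, 0, 0]]
    - [0.085, [0.02, 0.018, -0.03], [0, 0, 0]]
    - [0.085, [0, 0.01, 0], [0, 0, 0]]

```text
t: 0.98
tool_pos: [0.4069, -0.3148, 0.1593]
orientation: [1.887, 0.578, -1.896]
ft_force: [-0.1, 0.1, -0.7]
gripper_width: 0.085
```

```bash
cat >> h.py <<'E'
def wrist(name,z,test,amin=800,ctr=None,rad=80):
    "blobs in wrist view on plane z: test(im)->mask; prints boxes near ctr (mm)"
    cal=calibration("wrist"); im=capture("wrist"); cv2.imwrite(f"pics/{name}.png",im[...,::-1])
    st=sensors.get_state(); M=R.from_rotvec(st['orientation']).as_matrix()
    print("tcp",(st['tool_pos']*1000).round(1),"jaw deg",np.degrees(np.arctan2(M[1,1],M[0,1])).round(2),"j6",st['joint_pos'][5].round(2),'w',st['gripper_width'].round(4))
    for c in blobs(test(im.astype(int)),amin):
        P=cast(cal,c,z,True)
        if np.abs(P).max()>1: continue
        b=box(P); e=cv2.minEnclosingCircle((P*1000).astype(np.float32))
        if ctr is None or np.hypot(*(b[0]-ctr))<rad: print(c.mean(0).round(),*b,'circ',np.round(e[0],1),round(e[1],1))
dark=lambda t:(lambda im:im.max(2)<t)
wood=lambda im:im[...,0]-im[...,2]>25
E
python3 - <<'E'
from h import *
wrist("w1",.016,dark(62),300)
E
```

```text
Traceback (most recent call last):
  File "h.py", line 23, in wrist
    print("tcp",(st['tool_pos']*1000).round(1),"jaw deg",np.degrees(np.arctan2(M[1,1],M[0,1])).round(2),"j6",st['joint_pos'][5].round(2),'w',st['gripper_width'].round(4))
                                                                                                                                             ^^^^^^^^^^^^^^^^^^^^^^^^^
AttributeError: 'float' object has no attribute 'round'
```

View pics/w1.png

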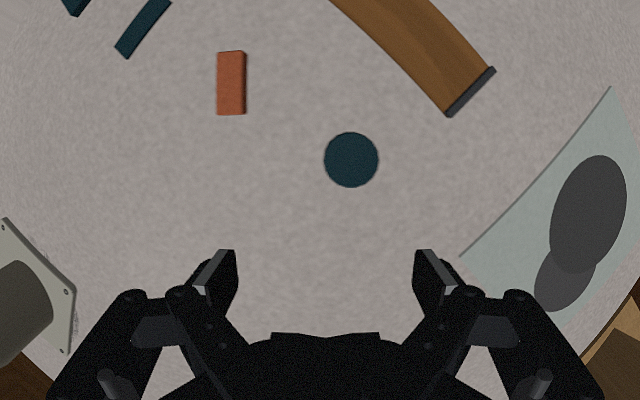

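The wrist view shows the disc at (351,159), the stone at (231,83), and the tray with its stop at (470,92). The fingers are at the bottom of the frame.

```bash
sed -i "s/,'w',st\['gripper_width'\].round(4)/,'w',round(float(st['gripper_width']),4)/" h.py
cat >> h.py <<'E'
glass=lambda im:(im[...,2]-im[...,0]>12)&(im[...,0]<70)
E
python3 - <<'E'
from h import *
wrist("w2",.016,glass,300)
im=cv2.imread("pics/w2.png")[...,::-1];print(im[159,351],im[10,140],im[92,470],im[180,340-60])
E
```

```text
tcp [ 405.8 -316.6  163.9] jaw deg -56.53 j6 1.9 w 0.0854
[353. 159.] [ 446.3 -316.7] [47.5 47.2] 33.9 circ [ 446.  -316.6] 24.3
[146.  25.] [452.3 -68.2] [71.8 27.3] -11.0 circ [452.7 -67.5] 37.7
[25 42 51] [145 136 132] [52 55 57] [154 146 142]
```

apply_moves:
  commands:
    - [0.085, [0.02, 0, -0.03], [0, 0, 0]]
    - [0.085, [0.02, 0, -0.03], [0, 0, 0]]
    - [0.085, [0, 0, -0.03], [0, 0, 0]]
    - [0.07, [0, 0, -0.02], [0, 0, 0]]
    - [0.07, [0, 0, 0], [0, 0, 0]]
    - [0.07, [0, 0, 0], [0, 0, 0]]
    - [0.07, [0, 0, 0], [0, 0, 0]]

```text
t: 1.67
tool_pos: [0.4473, -0.321, 0.0579]
orientation: [1.893, 0.56, -1.889]
ft_force: [0.2, 0.7, 0.2]
gripper_width: 0.07
```

Run:
```python
from h import *
wrist("w3",.016,glass,300)
for i in range(4):
    calibration("wrist");capture("wrist");print((sensors.get_state()['tool_pos']*1000).round(1),sensors.get_state()['joint_pos'].round(4), calibration("wrist")['origin'].round(4))
```

```text
tcp [ 447.6 -321.    58.3] jaw deg -56.8 j6 1.94 w 0.0699
[318. 225.] [ 447.6 -316.1] [50.8 48.1] 10.2 circ [ 447.6 -315.9] 25.8
[51. 44.] [455.5 -73.9] [71.6 28.8] -11.0 circ [455.4 -73.7] 37.9
[ 447.7 -320.8   58.2] [-6.2170e-01  4.8960e-01 -1.5840e-01  9.1770e-01 -1.0000e-04  1.9402e+00] [ 0.5048 -0.2829  0.184 ]
[ 447.6 -320.6   58. ] [-6.2140e-01  4.8980e-01 -1.5890e-01  9.1750e-01 -1.0000e-04  1.9402e+00] [ 0.5048 -0.2826  0.1838]
[ 447.5 -320.2   57.6] [-0.6212  0.4902 -0.1594  0.9173 -0.      1.9403] [ 0.5046 -0.2824  0.1835]
[ 447.3 -319.9   57.3] [-6.2090e-01  4.9050e-01 -1.5990e-01  9.1720e-01 -1.0000e-04  1.9403e+00] [ 0.5045 -0.2821  0.183 ]
```

View pics/w3.png

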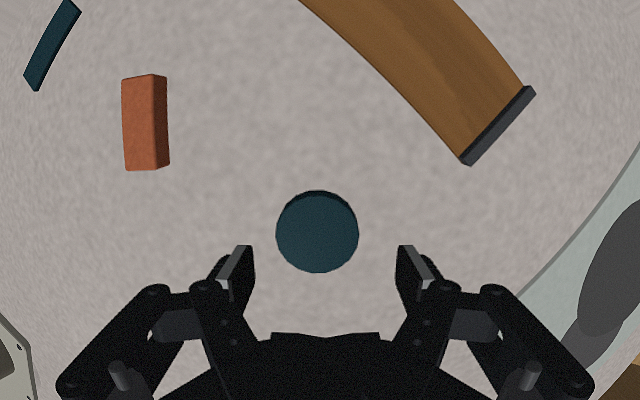

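The disc is at (317,231), centred between the fingertips at (245,270) and (400,270). The arm settles slowly, so I'll add settling rows.

apply_moves:
  commands:
    - [0.07, [0, 0, -0.02], [0, 0, 0]]
    - [0.07, [0, 0, 0], [0, 0, 0]]
    - [0.07, [0, 0, 0], [0, 0, 0]]
    - [0.07, [0, 0, 0], [0, 0, 0]]
    - [0.07, [0, 0, 0], [0, 0, 0]]
    - [0.07, [0, 0, 0], [0, 0, 0]]
    - [0.07, [0, 0, 0], [0, 0, 0]]
    - [0.07, [0, 0, 0], [0, 0, 0]]

```text
t: 2.58
tool_pos: [0.4468, -0.3193, 0.036]
orientation: [1.891, 0.565, -1.891]
ft_force: [-0.6, 0.1, -0.2]
gripper_width: 0.0704
```

apply_moves:
  commands:
    - [0.07, [0, 0.002, -0.013], [0, 0, 0]]
    - [0.07, [0, 0, 0], [0, 0, 0]]
    - [0.07, [0, 0, 0], [0, 0, 0]]
    - [0.07, [0, 0, 0], [0, 0, 0]]
    - [0.07, [0, 0, 0], [0, 0, 0]]
  newtons: 30

```text
t: 3.0
tool_pos: [0.4468, -0.3173, 0.023]
orientation: [1.892, 0.565, -1.891]
ft_force: [0.1, 0.4, -0.0]
gripper_width: 0.07
```

apply_moves:
  commands:
    - [0.06, [0, 0, 0], [0, 0, 0]]
    - [0.055, [0, 0, 0], [0, 0, 0]]
    - [0.045, [0, 0, 0], [0, 0, 0]]
    - [0.04, [0, 0, 0], [0, 0, 0]]
    - [0.04, [0, 0, 0], [0, 0, 0]]
    - [0.04, [0, 0, 0], [0, 0, 0]]

```text
t: 3.5
tool_pos: [0.4467, -0.3172, 0.0232]
orientation: [1.892, 0.565, -1.891]
ft_force: [-1.3, 0.3, 5.2]
gripper_width: 0.0484
```

apply_moves:
  commands:
    - [0.04, [0, 0, 0.005], [0, 0, 0]]
    - [0.04, [0, 0, 0.015], [0, 0, 0]]
    - [0.04, [0, 0.01, 0.03], [0, 0, 0]]
    - [0.04, [0, 0.03, 0.03], [0, 0, 0]]
    - [0.04, [0.009, 0.037, 0.02], [0, 0, 0.06]]
    - [0.04, [0.009, 0.037, 0], [0, 0, 0.06]]
    - [0.04, [0.009, 0.037, 0], [0, 0, 0.06]]
    - [0.04, [0.009, 0.037, 0], [0, 0, 0.06]]
    - [0.04, [0.009, 0.037, 0], [0, 0, 0.06]]
    - [0.04, [0.009, 0.037, 0], [0, 0, 0.06]]

```text
t: 4.33
tool_pos: [0.5002, -0.055, 0.1215]
orientation: [1.655, 0.844, -1.654]
ft_force: [1.0, -0.2, -1.1]
gripper_width: 0.0485
```

apply_moves:
  commands:
    - [0.04, [0.009, 0.037, 0], [0, 0, 0.06]]
    - [0.04, [0.009, 0.037, 0], [0, 0, 0.06]]
    - [0.04, [0.009, 0.037, 0], [0, 0, 0.06]]
    - [0.04, [0.009, 0.037, 0], [0, 0, 0.06]]
    - [0.04, [0.009, 0.037, 0], [0, 0, 0]]
    - [0.04, [0.009, 0.037, 0], [0, 0, 0]]
    - [0.04, [0.009, 0.037, 0], [0, 0, 0]]
    - [0.04, [0.009, 0.03, 0], [0, 0, 0]]
    - [0.04, [0, 0.01, 0], [0, 0, 0]]
    - [0.04, [0, 0, 0], [0, 0, 0]]

```text
t: 5.17
tool_pos: [0.572, 0.2451, 0.1207]
orientation: [1.488, 1.002, -1.488]
ft_force: [-0.6, -1.1, -1.0]
gripper_width: 0.048
```

apply_moves:
  commands:
    - [0.04, [0, 0, 0], [0, 0, 0]]
    - [0.04, [0, 0, 0], [0, 0, 0]]
    - [0.04, [0, 0, 0], [0, 0, 0]]
    - [0.04, [0, 0, 0], [0, 0, 0]]

```text
t: 5.5
tool_pos: [0.5722, 0.2405, 0.1216]
orientation: [1.492, 0.997, -1.492]
ft_force: [0.8, 0.3, -1.3]
gripper_width: 0.0485
```

Run:
```python
from h import *
wrist("w4",.005,wood,800)
```

```text
tcp [572.3 240.7 121.7] jaw deg -22.46 j6 2.36 w 0.0484
[321. 120.] [594.8 303.3] [79.9 79.8] 12.6 circ [594.8 303.1] 55.9
```

View pics/w4.png

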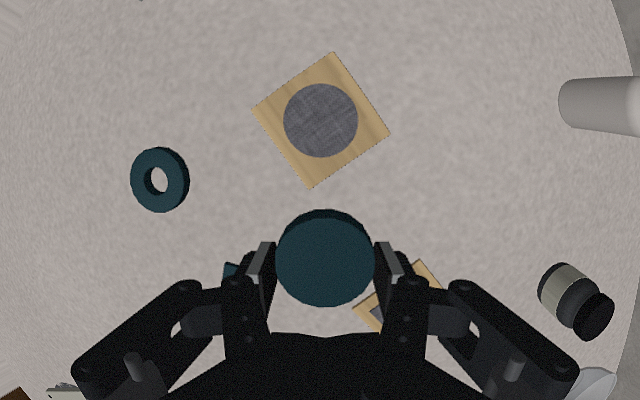

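The pad is at (321,120) with the held disc at (325,258). There is nothing in the way.

apply_moves:
  commands:
    - [0.04, [0.01, 0.03, 0], [0, 0, 0]]
    - [0.04, [0.01, 0.03, -0.02], [0, 0, 0]]
    - [0.04, [0.002, 0.003, -0.03], [0, 0, 0]]
    - [0.04, [0, 0, -0.01], [0, 0, 0]]
    - [0.04, [0, 0, 0], [0, 0, 0]]
    - [0.04, [0, 0, 0], [0, 0, 0]]
    - [0.04, [0, 0, 0], [0, 0, 0]]
    - [0.04, [0, 0, 0], [0, 0, 0]]
    - [0.04, [0, 0, 0], [0, 0, 0]]
    - [0.04, [0, 0, 0], [0, 0, 0]]

```text
t: 6.38
tool_pos: [0.595, 0.3051, 0.063]
orientation: [1.493, 0.998, -1.489]
ft_force: [0.4, -0.2, -0.7]
gripper_width: 0.0482
```

Run:
```python
from h import *
wrist("w5",.005,wood,800)
wrist("w5",.055,glass,3000)
```

```text
tcp [594.8 305.1  62.7] jaw deg -22.37 j6 2.44 w 0.0483
[327. 205.] [594.9 303.7] [79.9 79.9] -77.4 circ [594.8 303.6] 55.5
tcp [594.6 305.2  62.4] jaw deg -22.36 j6 2.44 w 0.0483
[323. 250.] [596.2 306.5] [52.3 48.4] 64.1 circ [596.4 306.6] 26.6
```

View pics/w5.png

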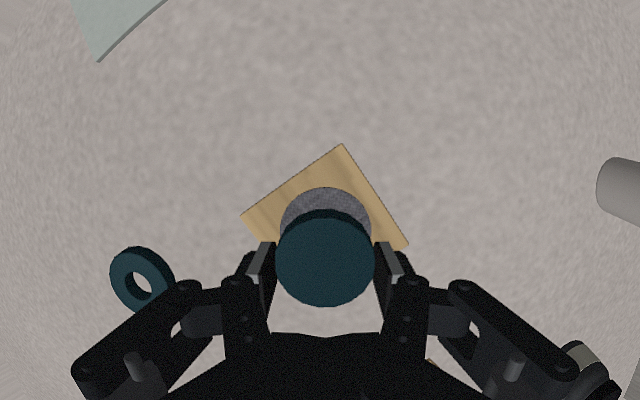

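apply_moves:
  commands:
    - [0.04, [-0.001, -0.002, -0.015], [0, 0, 0]]
    - [0.04, [0, 0, -0.01], [0, 0, 0]]
    - [0.04, [0, 0, -0.003], [0, 0, 0]]
    - [0.04, [0, 0, 0], [0, 0, 0]]
    - [0.04, [0, 0, 0], [0, 0, 0]]
    - [0.04, [0, 0, 0], [0, 0, 0]]
    - [0.04, [0, 0, 0], [0, 0, 0]]
    - [0.04, [0, 0, 0], [0, 0, 0]]

```text
t: 7.15
tool_pos: [0.5937, 0.3035, 0.034]
orientation: [1.491, 0.999, -1.489]
ft_force: [-0.1, -0.8, -0.6]
gripper_width: 0.0484
```

apply_moves:
  commands:
    - [0.04, [0, 0, 0], [0, 0, 0]]
    - [0.04, [0, 0, 0], [0, 0, 0]]

```text
t: 7.32
tool_pos: [0.5934, 0.3033, 0.0337]
orientation: [1.491, 0.999, -1.49]
ft_force: [-0.5, 0.1, -0.3]
gripper_width: 0.0483
```

apply_moves:
  commands:
    - [0.04, [0, 0, -0.0025], [0, 0, 0]]
    - [0.04, [0, 0, 0], [0, 0, 0]]
    - [0.04, [0, 0, 0], [0, 0, 0]]
    - [0.04, [0, 0, 0], [0, 0, 0]]
    - [0.04, [0, 0, 0], [0, 0, 0]]

```text
t: 7.73
tool_pos: [0.5932, 0.3032, 0.0308]
orientation: [1.49, 0.999, -1.49]
ft_force: [-0.5, 0.4, -0.5]
gripper_width: 0.0481
```

apply_moves:
  commands:
    - [0.04, [0, 0, -0.001], [0, 0, 0]]
    - [0.04, [0, 0, 0], [0, 0, 0]]
    - [0.04, [0, 0, 0], [0, 0, 0]]
    - [0.04, [0, 0, 0], [0, 0, 0]]
    - [0.04, [0, 0, 0], [0, 0, 0]]

```text
t: 8.15
tool_pos: [0.5934, 0.3033, 0.0303]
orientation: [1.491, 0.999, -1.49]
ft_force: [-2.0, 0.1, 3.3]
gripper_width: 0.0482
```

apply_moves:
  commands:
    - [0.05, [0, 0, 0], [0, 0, 0]]
    - [0.053, [0, 0, 0], [0, 0, 0]]
    - [0.06, [0, 0, 0], [0, 0, 0]]
    - [0.07, [0, 0, 0], [0, 0, 0]]
    - [0.07, [0, 0, 0.01], [0, 0, 0]]
    - [0.07, [0, 0, 0.03], [0, 0, 0]]
    - [0.07, [0, 0, 0.03], [0, 0, 0]]
    - [0.07, [-0.017, -0.03, 0.02], [0, 0, 0.09]]
    - [0.07, [-0.017, -0.03, 0], [0, 0, 0]]
    - [0.07, [-0.017, -0.03, 0], [0, 0, 0]]

```text
t: 8.98
tool_pos: [0.5433, 0.2133, 0.1228]
orientation: [1.43, 1.051, -1.42]
ft_force: [-0.2, -1.6, -0.7]
gripper_width: 0.0703
```

apply_moves:
  commands:
    - [0.07, [-0.02, -0.03, 0], [0, 0, 0]]
    - [0.07, [-0.02, -0.03, 0], [0, 0, 0]]
    - [0.07, [-0.02, -0.03, 0], [0, 0, 0]]
    - [0.07, [-0.02, -0.03, 0], [0, 0, 0]]
    - [0.07, [-0.01, -0.029, 0], [0, 0, 0]]
    - [0.07, [0, 0, -0.02], [0, 0, 0]]
    - [0.07, [0, 0, -0.02], [0, 0, 0]]
    - [0.07, [0, 0, 0], [0, 0, 0]]
    - [0.07, [0, 0, 0], [0, 0, 0]]
    - [0.07, [0, 0, 0], [0, 0, 0]]

```text
t: 9.82
tool_pos: [0.453, 0.0645, 0.081]
orientation: [1.427, 1.052, -1.425]
ft_force: [-0.8, 0.1, 0.6]
gripper_width: 0.0702
```

Run:
```python
from h import *
wrist("w6",.016,glass,800)
```

```text
tcp [453.4  64.7  81.1] jaw deg -17.15 j6 2.01 w 0.0699
[326. 217.] [454.7  65.6] [48.7 46.9] 72.8 circ [454.6  64.6] 32.4
[284.  55.] [461.9 177.3] [71.5 41.5] 52.3 circ [461.9 177.1] 40.7
```

apply_moves:
  commands:
    - [0.07, [0.001, 0.001, -0.025], [0, 0, 0]]
    - [0.07, [0, 0, -0.02], [0, 0, 0]]
    - [0.07, [0, 0, -0.011], [0, 0, 0]]
    - [0.07, [0, 0, 0], [0, 0, 0]]
    - [0.07, [0, 0, 0], [0, 0, 0]]
    - [0.07, [0, 0, 0], [0, 0, 0]]
    - [0.07, [0, 0, 0], [0, 0, 0]]
    - [0.07, [0, 0, 0], [0, 0, 0]]

```text
t: 10.53
tool_pos: [0.4543, 0.0654, 0.025]
orientation: [1.428, 1.051, -1.424]
ft_force: [-0.2, -0.2, 0.1]
gripper_width: 0.0705
```

apply_moves:
  commands:
    - [0.06, [0, 0, -0.001], [0, 0, 0]]
    - [0.052, [0, 0, 0], [0, 0, 0]]
    - [0.045, [0, 0, 0], [0, 0, 0]]
    - [0.04, [0, 0, 0], [0, 0, 0]]
    - [0.04, [0, 0, 0], [0, 0, 0]]
    - [0.04, [0, 0, 0], [0, 0, 0]]

```text
t: 11.03
tool_pos: [0.4534, 0.0652, 0.0234]
orientation: [1.427, 1.052, -1.426]
ft_force: [-0.9, -0.5, 5.8]
gripper_width: 0.0469
```

apply_moves:
  commands:
    - [0.04, [0, 0, 0.005], [0, 0, 0]]
    - [0.04, [0, 0, 0.015], [0, 0, 0]]
    - [0.04, [0, 0, 0.03], [0, 0, 0]]
    - [0.04, [0.01, 0, 0.03], [0, 0, 0.1]]
    - [0.04, [0.025, 0.01, 0], [0, 0, 0.1]]
    - [0.04, [0.03, 0.01, 0], [0, 0, 0.1]]
    - [0.04, [0.025, 0.01, 0], [0, 0, 0.1]]
    - [0.04, [0.025, 0.01, 0], [0, 0, 0.1]]
    - [0.04, [0.025, 0.004, 0], [0, 0, 0.1]]
    - [0.04, [0.008, 0, 0], [0, 0, 0.02]]

```text
t: 11.87
tool_pos: [0.6045, 0.1103, 0.1027]
orientation: [0.969, 1.343, -0.966]
ft_force: [1.4, -0.0, -1.2]
gripper_width: 0.0469
```

apply_moves:
  commands:
    - [0.04, [0, 0, -0.01], [0, 0, 0]]
    - [0.04, [0, 0, 0], [0, 0, 0]]
    - [0.04, [0, 0, 0], [0, 0, 0]]
    - [0.04, [0, 0, 0], [0, 0, 0]]
    - [0.04, [0, 0, 0], [0, 0, 0]]
    - [0.04, [0, 0, 0], [0, 0, 0]]
    - [0.04, [0, 0, 0], [0, 0, 0]]

```text
t: 12.45
tool_pos: [0.6011, 0.1091, 0.0935]
orientation: [0.971, 1.343, -0.97]
ft_force: [0.2, -1.1, -1.0]
gripper_width: 0.0468
```

Run:
```python
from h import *
wrist("w7",.005,wood,800)
wrist("w7",sensors.get_state()['tool_pos'][2]-.008,glass,3000)
```

```text
tcp [601.2 109.2  93.4] jaw deg 18.32 j6 1.43 w 0.0469
[335. 187.] [602.9 118.3] [79.7 60.5] 18.3 circ [602.8 118.3] 49.3
[399.   7.] [604.9 266.6] [81.7 20. ] 24.4 circ [601.7 273.6] 40.9
tcp [601.2 109.2  93.3] jaw deg 18.32 j6 1.43 w 0.0469
[324. 258.] [601.1 109.8] [51.2 47.8] -71.7 circ [601.4 109.3] 33.2
[178.  69.] [506.1 177.7] [47.4 27.8] 52.2 circ [506.  177.6] 26.8
```

View pics/w7.png

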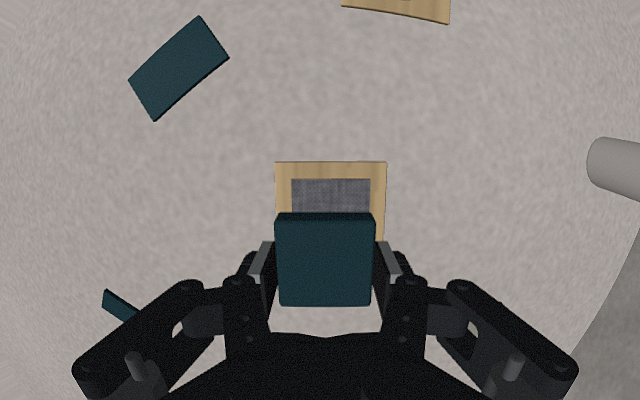

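The felt's front edge is visible at (331,178), with columns 275 to 387 for the plywood. The square is lined up with it, about 4 mm off along the jaws.

apply_moves:
  commands:
    - [0.04, [0.0045, 0, -0.02], [0, 0, 0]]
    - [0.04, [0, 0, -0.02], [0, 0, 0]]
    - [0.04, [0, 0, -0.01], [0, 0, 0]]
    - [0.04, [0, 0, 0], [0, 0, 0]]
    - [0.04, [0, 0, 0], [0, 0, 0]]
    - [0.04, [0, 0, 0], [0, 0, 0]]
    - [0.04, [0, 0, 0], [0, 0, 0]]
    - [0.04, [0, 0, 0], [0, 0, 0]]

```text
t: 13.22
tool_pos: [0.6066, 0.1094, 0.0442]
orientation: [0.971, 1.342, -0.969]
ft_force: [0.7, -0.5, -1.2]
gripper_width: 0.0468
```

Run:
```python
from h import *
wrist("w8",.005,wood,800)
wrist("w8",sensors.get_state()['tool_pos'][2]-.008,glass,3000)
```

```text
tcp [606.5 109.3  44. ] jaw deg 18.33 j6 1.43 w 0.0468
[321. 200.] [600.8 124.8] [79.6 47.2] 18.5 circ [600.9 124.5] 45.8
tcp [606.3 109.3  43.9] jaw deg 18.34 j6 1.43 w 0.047
[324. 256.] [606.7 110. ] [51.3 47.4] -71.7 circ [606.9 109.6] 33.0
[140.  62.] [485.1 178.7] [61.9 37. ] 52.2 circ [484.9 178.6] 35.3
```

apply_moves:
  commands:
    - [0.04, [-0.0005, 0.0005, -0.007], [0, 0, 0]]
    - [0.04, [0, 0, -0.004], [0, 0, 0]]
    - [0.04, [0, 0, -0.0015], [0, 0, 0]]
    - [0.04, [0, 0, 0], [0, 0, 0]]
    - [0.04, [0, 0, 0], [0, 0, 0]]
    - [0.04, [0, 0, 0], [0, 0, 0]]
    - [0.04, [0, 0, 0], [0, 0, 0]]
    - [0.04, [0, 0, 0], [0, 0, 0]]

```text
t: 13.98
tool_pos: [0.6049, 0.1097, 0.0305]
orientation: [0.97, 1.344, -0.971]
ft_force: [-2.3, -0.3, 5.0]
gripper_width: 0.0468
```

apply_moves:
  commands:
    - [0.04, [0, 0, -0.001], [0, 0, 0]]
    - [0.04, [0, 0, 0], [0, 0, 0]]
    - [0.04, [0, 0, 0], [0, 0, 0]]
    - [0.04, [0, 0, 0], [0, 0, 0]]
    - [0.04, [0, 0, 0], [0, 0, 0]]

```text
t: 14.4
tool_pos: [0.6049, 0.1097, 0.0305]
orientation: [0.97, 1.344, -0.97]
ft_force: [-5.8, -0.5, 9.5]
gripper_width: 0.0468
```

apply_moves:
  commands:
    - [0.04, [0, 0, 0.0012], [0, 0, 0]]
    - [0.048, [0, 0, 0], [0, 0, 0]]
    - [0.052, [0, 0, 0], [0, 0, 0]]
    - [0.06, [0, 0, 0], [0, 0, 0]]
    - [0.07, [0, 0, 0], [0, 0, 0]]
    - [0.075, [0, 0, 0.01], [0, 0, 0]]
    - [0.08, [0, 0, 0.03], [0, 0, 0]]
    - [0.085, [0, 0, 0.03], [0, 0, 0]]
    - [0.085, [-0.027, 0.034, 0.01], [0, 0, 0]]
    - [0.085, [-0.027, 0.034, 0], [0, 0, 0]]

```text
t: 15.23
tool_pos: [0.5579, 0.1741, 0.1147]
orientation: [0.98, 1.336, -0.967]
ft_force: [-0.2, 1.2, 0.2]
gripper_width: 0.0849
```

apply_moves:
  commands:
    - [0.085, [-0.027, 0.034, 0], [0, 0, 0]]
    - [0.085, [-0.027, 0.034, 0], [0, 0, 0]]
    - [0.085, [-0.027, 0.034, 0], [0, 0, 0]]
    - [0.085, [-0.025, 0.034, 0], [0, 0, 0]]
    - [0.085, [0, 0, -0.02], [0, 0, 0]]
    - [0.085, [0, 0, -0.01], [0, 0, 0]]
    - [0.085, [0, 0, 0], [0, 0, 0]]
    - [0.085, [0, 0, 0], [0, 0, 0]]
    - [0.085, [0, 0, 0], [0, 0, 0]]
    - [0.085, [0, 0, 0], [0, 0, 0]]

```text
t: 16.07
tool_pos: [0.453, 0.3048, 0.0807]
orientation: [0.973, 1.342, -0.971]
ft_force: [0.3, 0.3, 0.4]
gripper_width: 0.085
```

Run:
```python
from h import *
wrist("w9",.014,glass,800)
```

```text
tcp [452.9 304.9  80.7] jaw deg 18.2 j6 1.85 w 0.0851
[493. 270.] [596.3 306. ] [61.2 41.3] -15.0 circ [595.7 304. ] 30.6
[321. 202.] [446.5 317.5] [56.6 55.4] -69.9 circ [446.7 317.3] 28.7
```

View pics/w9.png

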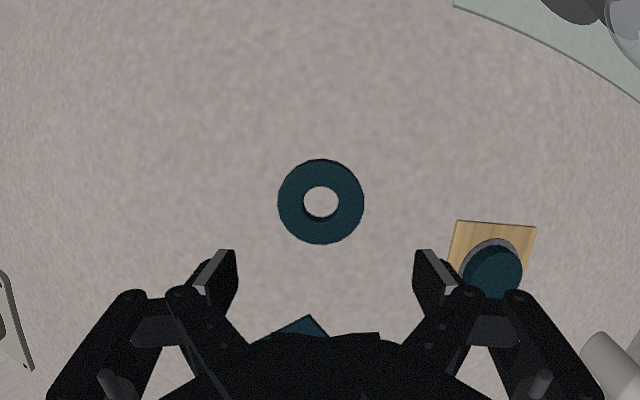

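The ring is at (321,202). The disc rests on its felt at (493,270).

apply_moves:
  commands:
    - [0.085, [-0.0065, 0.012, -0.02], [0, 0, 0]]
    - [0.08, [0, 0, -0.02], [0, 0, 0]]
    - [0.075, [0, 0, -0.018], [0, 0, 0]]
    - [0.072, [0, 0, 0], [0, 0, 0]]
    - [0.072, [0, 0, 0], [0, 0, 0]]
    - [0.072, [0, 0, 0], [0, 0, 0]]
    - [0.072, [0, 0, 0], [0, 0, 0]]
    - [0.072, [0, 0, 0], [0, 0, 0]]
    - [0.072, [0, 0, 0], [0, 0, 0]]

```text
t: 16.87
tool_pos: [0.4459, 0.318, 0.0231]
orientation: [0.972, 1.343, -0.969]
ft_force: [0.0, 0.3, -0.3]
gripper_width: 0.072
```

apply_moves:
  commands:
    - [0.072, [0, 0, -0.002], [0, 0, 0]]
    - [0.072, [0, 0, 0], [0, 0, 0]]
    - [0.072, [0, 0, 0], [0, 0, 0]]
    - [0.072, [0, 0, 0], [0, 0, 0]]

```text
t: 17.2
tool_pos: [0.4451, 0.3176, 0.0199]
orientation: [0.97, 1.344, -0.97]
ft_force: [-0.5, 0.7, 0.6]
gripper_width: 0.0721
```

apply_moves:
  commands:
    - [0.065, [0, 0, 0], [0, 0, 0]]
    - [0.06, [0, 0, 0], [0, 0, 0]]
    - [0.054, [0, 0, 0], [0, 0, 0]]
    - [0.048, [0, 0, 0], [0, 0, 0]]
    - [0.048, [0, 0, 0], [0, 0, 0]]
    - [0.048, [0, 0, 0], [0, 0, 0]]

```text
t: 17.7
tool_pos: [0.4455, 0.3178, 0.0206]
orientation: [0.971, 1.343, -0.969]
ft_force: [-0.7, -0.8, 5.8]
gripper_width: 0.0558
```

apply_moves:
  commands:
    - [0.048, [0, 0, 0.005], [0, 0, 0]]
    - [0.048, [0, 0, 0.015], [0, 0, 0]]
    - [0.048, [0, 0, 0.03], [0, 0, 0]]
    - [0.048, [0.01, -0.02, 0.03], [0, 0, 0]]
    - [0.048, [0.014, -0.038, 0], [0, 0, 0]]
    - [0.048, [0.014, -0.038, 0], [0, 0, 0]]
    - [0.048, [0.014, -0.038, 0], [0, 0, 0]]
    - [0.048, [0.014, -0.038, 0], [0, 0, 0]]
    - [0.048, [0.014, -0.038, 0], [0, 0, 0]]
    - [0.048, [0.014, -0.038, 0], [0, 0, 0]]

```text
t: 18.53
tool_pos: [0.5392, 0.0678, 0.0999]
orientation: [0.97, 1.344, -0.97]
ft_force: [1.2, 0.9, -0.4]
gripper_width: 0.0564
```

apply_moves:
  commands:
    - [0.048, [0.014, -0.038, 0], [0, 0, 0]]
    - [0.048, [0.014, -0.038, 0], [0, 0, 0]]
    - [0.048, [0.014, -0.038, 0], [0, 0, 0]]
    - [0.048, [0.014, -0.038, 0], [0, 0, 0]]
    - [0.048, [0, -0.007, 0], [0, 0, 0]]
    - [0.048, [0, 0, -0.01], [0, 0, 0]]
    - [0.048, [0, 0, 0], [0, 0, 0]]
    - [0.048, [0, 0, 0], [0, 0, 0]]
    - [0.048, [0, 0, 0], [0, 0, 0]]
    - [0.048, [0, 0, 0], [0, 0, 0]]

```text
t: 19.37
tool_pos: [0.5949, -0.0876, 0.09]
orientation: [0.968, 1.345, -0.969]
ft_force: [0.7, 0.6, -0.9]
gripper_width: 0.056
```

Run:
```python
from h import *
wrist("w10",.005,wood,800)
wrist("w10",sensors.get_state()['tool_pos'][2]-.006,glass,3000)
```

```text
tcp [595.1 -87.9  90.2] jaw deg 18.46 j6 1.1 w 0.0561
[128. 267.] [ 441.7 -193.9] [77.2 31.5] 32.9 circ [ 441.7 -193.6] 40.7
[324. 195.] [597.2 -90.3] [80. 80.] 74.8 circ [596.8 -89.9] 55.6
[428.  12.] [617.4  76.1] [81.9 22.5] 26.8 circ [614.9  81. ] 41.3
tcp [595.2 -88.1  90.3] jaw deg 18.45 j6 1.1 w 0.0562
[325. 257.] [595.4 -86.9] [58.7 56. ] -71.5 circ [595.6 -87. ] 29.7
```

View pics/w10.png

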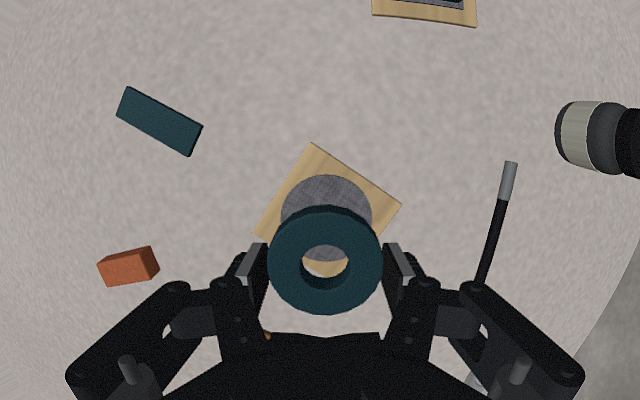

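The ring is held at (325,257) over its pad, centre at (324,195). A shift of about (1.3, −2) mm is needed.

apply_moves:
  commands:
    - [0.048, [0.001, -0.002, -0.02], [0, 0, 0]]
    - [0.048, [0, 0, -0.02], [0, 0, 0]]
    - [0.048, [0, 0, -0.01], [0, 0, 0]]
    - [0.048, [0, 0, 0], [0, 0, 0]]
    - [0.048, [0, 0, 0], [0, 0, 0]]
    - [0.048, [0, 0, 0], [0, 0, 0]]
    - [0.048, [0, 0, 0], [0, 0, 0]]
    - [0.048, [0, 0, 0], [0, 0, 0]]

```text
t: 20.13
tool_pos: [0.5971, -0.0915, 0.0412]
orientation: [0.971, 1.342, -0.969]
ft_force: [0.8, -0.6, -0.5]
gripper_width: 0.0561
```

Run:
```python
from h import *
wrist("w11",.005,wood,800,[596,-90])
wrist("w11",sensors.get_state()['tool_pos'][2]-.006,glass,3000)
```

```text
tcp [596.9 -91.5  41. ] jaw deg 18.34 j6 1.1 w 0.056
[321. 203.] [597.2 -90.2] [80.1 79.8] 74.6 circ [597.1 -90. ] 55.7
tcp [596.8 -91.5  40.9] jaw deg 18.33 j6 1.1 w 0.0561
[325. 256.] [596.9 -91.1] [58.6 56.1] -44.4 circ [596.9 -90.6] 29.8
[122. 119.] [475.7 -52.1] [63.5 21.6] -11.2 circ [475.6 -51.9] 32.7
```

apply_moves:
  commands:
    - [0.048, [0.0005, 0.0013, -0.007], [0, 0, 0]]
    - [0.048, [0, 0, -0.004], [0, 0, 0]]
    - [0.048, [0, 0, -0.001], [0, 0, 0]]
    - [0.048, [0, 0, 0], [0, 0, 0]]
    - [0.048, [0, 0, 0], [0, 0, 0]]
    - [0.048, [0, 0, 0], [0, 0, 0]]
    - [0.048, [0, 0, 0], [0, 0, 0]]
    - [0.048, [0, 0, 0], [0, 0, 0]]

```text
t: 20.9
tool_pos: [0.5965, -0.09, 0.0278]
orientation: [0.97, 1.344, -0.97]
ft_force: [-0.4, -0.2, 0.0]
gripper_width: 0.0561
```

apply_moves:
  commands:
    - [0.048, [0, 0, -0.001], [0, 0, 0]]
    - [0.048, [0, 0, 0], [0, 0, 0]]
    - [0.048, [0, 0, 0], [0, 0, 0]]
    - [0.048, [0, 0, 0], [0, 0, 0]]
    - [0.048, [0, 0, 0], [0, 0, 0]]

```text
t: 21.32
tool_pos: [0.5966, -0.09, 0.0277]
orientation: [0.97, 1.344, -0.97]
ft_force: [-2.9, 2.0, 4.5]
gripper_width: 0.0562
```

apply_moves:
  commands:
    - [0.058, [0, 0, 0.0003], [0, 0, 0]]
    - [0.06, [0, 0, 0], [0, 0, 0]]
    - [0.066, [0, 0, 0], [0, 0, 0]]
    - [0.072, [0, 0, 0], [0, 0, 0]]
    - [0.072, [0, 0, 0.01], [0, 0, 0]]
    - [0.072, [0, 0, 0.03], [0, 0, 0]]
    - [0.07, [0, 0, 0.03], [0, 0, -0.1]]
    - [0.065, [-0.017, 0.033, 0.01], [0, 0, -0.1]]
    - [0.06, [-0.017, 0.033, 0], [0, 0, -0.1]]
    - [0.06, [-0.017, 0.033, 0], [0, 0, -0.1]]

```text
t: 22.15
tool_pos: [0.5465, 0.0093, 0.1095]
orientation: [1.275, 1.164, -1.27]
ft_force: [0.7, 0.6, -1.0]
gripper_width: 0.0599
```

apply_moves:
  commands:
    - [0.06, [-0.017, 0.033, 0], [0, 0, -0.1]]
    - [0.06, [-0.017, 0.033, 0], [0, 0, -0.1]]
    - [0.06, [-0.017, 0.034, 0], [0, 0, -0.1]]
    - [0.06, [-0.017, 0.034, 0], [0, 0, -0.1]]
    - [0.06, [-0.017, 0.034, 0], [0, 0, -0.1]]
    - [0.06, [0, 0, -0.02], [0, 0, -0.08]]
    - [0.06, [0, 0, -0.01], [0, 0, 0]]
    - [0.06, [0, 0, 0], [0, 0, 0]]
    - [0.06, [0, 0, 0], [0, 0, 0]]
    - [0.06, [0, 0, 0], [0, 0, 0]]

```text
t: 22.98
tool_pos: [0.4615, 0.176, 0.0777]
orientation: [1.677, 0.82, -1.677]
ft_force: [0.1, -0.6, 0.9]
gripper_width: 0.0601
```

Run:
```python
from h import *
wrist("w12",.006,glass,800)
```

```text
tcp [461.7 176.   77.9] jaw deg -37.89 j6 2.6 w 0.0597
[577. 327.] [ 604.1 -106.4] [81.1 56.1] -75.6 circ [ 602.9 -106.7] 40.6
[320. 213.] [461.5 180.5] [75.  43.1] 52.0 circ [461.5 180.4] 42.9
[532. 175.] [612.7 101.3] [60.6 53.9] -71.7 circ [612.6 101.5] 38.9
```

View pics/w12.png

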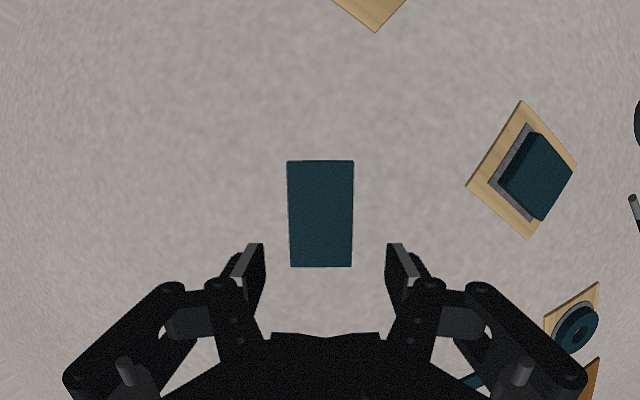

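The slip is straight between the fingers at (320,213). The square and ring sit on their felts at (532,175) and (577,327).

apply_moves:
  commands:
    - [0.055, [0, 0.004, -0.025], [0, 0, 0]]
    - [0.055, [0, 0, -0.02], [0, 0, 0]]
    - [0.055, [0, 0, -0.01], [0, 0, 0]]
    - [0.055, [0, 0, 0], [0, 0, 0]]
    - [0.055, [0, 0, 0], [0, 0, 0]]
    - [0.055, [0, 0, 0], [0, 0, 0]]
    - [0.055, [0, 0, 0], [0, 0, 0]]
    - [0.055, [0, 0, 0], [0, 0, 0]]

```text
t: 23.7
tool_pos: [0.4616, 0.1811, 0.0234]
orientation: [1.679, 0.821, -1.674]
ft_force: [0.9, 0.7, -0.9]
gripper_width: 0.0551
```

apply_moves:
  commands:
    - [0.055, [0, 0, -0.003], [0, 0, 0]]
    - [0.055, [0, 0, 0], [0, 0, 0]]
    - [0.055, [0, 0, 0], [0, 0, 0]]
    - [0.055, [0, 0, 0], [0, 0, 0]]

```text
t: 24.03
tool_pos: [0.4606, 0.1809, 0.0193]
orientation: [1.676, 0.821, -1.677]
ft_force: [-0.9, -0.1, 0.0]
gripper_width: 0.0553
```

apply_moves:
  commands:
    - [0.055, [0, 0, -0.002], [0, 0, 0]]
    - [0.055, [0, 0, 0], [0, 0, 0]]
    - [0.055, [0, 0, 0], [0, 0, 0]]
    - [0.055, [0, 0, 0], [0, 0, 0]]

```text
t: 24.37
tool_pos: [0.4606, 0.1809, 0.0172]
orientation: [1.676, 0.821, -1.677]
ft_force: [-0.8, -0.1, -0.5]
gripper_width: 0.055
```

apply_moves:
  commands:
    - [0.05, [0, 0, -0.002], [0, 0, 0]]
    - [0.05, [0, 0, 0], [0, 0, 0]]
    - [0.05, [0, 0, 0], [0, 0, 0]]
    - [0.05, [0, 0, 0], [0, 0, 0]]

```text
t: 24.7
tool_pos: [0.4606, 0.1809, 0.0152]
orientation: [1.676, 0.821, -1.677]
ft_force: [-0.8, 0.1, 0.9]
gripper_width: 0.0503
```

apply_moves:
  commands:
    - [0.05, [0, 0, -0.0015], [0, 0, 0]]
    - [0.05, [0, 0, 0], [0, 0, 0]]
    - [0.05, [0, 0, 0], [0, 0, 0]]
    - [0.05, [0, 0, 0], [0, 0, 0]]

```text
t: 25.03
tool_pos: [0.4609, 0.181, 0.0141]
orientation: [1.677, 0.821, -1.676]
ft_force: [-0.7, 0.1, 3.1]
gripper_width: 0.0498
```

apply_moves:
  commands:
    - [0.05, [0, 0, 0.0025], [0, 0, 0]]
    - [0.05, [0, 0, 0], [0, 0, 0]]
    - [0.048, [0, 0, 0], [0, 0, 0]]
    - [0.045, [0, 0, 0], [0, 0, 0]]
    - [0.04, [0, 0, 0], [0, 0, 0]]
    - [0.036, [0, 0, 0], [0, 0, 0]]
    - [0.036, [0, 0, 0], [0, 0, 0]]
    - [0.036, [0, 0, 0], [0, 0, 0]]

```text
t: 25.7
tool_pos: [0.4607, 0.1808, 0.0164]
orientation: [1.677, 0.821, -1.676]
ft_force: [-0.5, -1.0, 3.1]
gripper_width: 0.0427
```

apply_moves:
  commands:
    - [0.036, [0, 0, 0.005], [0, 0, 0]]
    - [0.036, [0, 0, 0.01], [0, 0, 0]]
    - [0.036, [0, 0, 0.02], [0, 0, 0]]
    - [0.036, [0, 0, 0], [0, 0, 0]]
    - [0.036, [0, 0, 0], [0, 0, 0]]

```text
t: 26.12
tool_pos: [0.462, 0.1815, 0.0526]
orientation: [1.68, 0.821, -1.673]
ft_force: [0.7, 0.9, -1.3]
gripper_width: 0.0426
```

Run:
```python
from h import *
z=sensors.get_state()['tool_pos'][2]
wrist("w13",z-.016+.006,glass,3000)
```

```text
tcp [461.1 181.1  51.7] jaw deg -37.81 j6 2.6 w 0.0425
[325. 251.] [462.7 181.9] [75.2 43.4] 52.1 circ [462.5 181.7] 42.7
[555. 189.] [590.  128.9] [49.9 43. ] -71.6 circ [589.7 128.7] 31.9
```

apply_moves:
  commands:
    - [0.036, [0, 0, 0.03], [0, 0, 0]]
    - [0.036, [0.002, -0.036, 0.02], [0, 0, 0.05]]
    - [0.036, [0.002, -0.038, 0], [0, 0, 0.05]]
    - [0.036, [0.002, -0.038, 0], [0, 0, 0.05]]
    - [0.036, [0.002, -0.038, 0], [0, 0, 0.05]]
    - [0.036, [0.002, -0.038, 0], [0, 0, 0.05]]
    - [0.036, [0.002, -0.038, 0], [0, 0, 0.05]]
    - [0.036, [0.002, -0.038, 0], [0, 0, 0.05]]
    - [0.036, [0.002, -0.038, 0], [0, 0, 0.05]]
    - [0.036, [0.002, -0.038, 0], [0, 0, 0.05]]

```text
t: 27.0
tool_pos: [0.4777, -0.1607, 0.1003]
orientation: [1.36, 1.105, -1.361]
ft_force: [0.8, 1.0, -1.0]
gripper_width: 0.0432
```

apply_moves:
  commands:
    - [0.036, [0.002, -0.038, 0], [0, 0, 0.02]]
    - [0.036, [0.002, -0.038, 0], [0, 0, 0]]
    - [0.036, [0.002, -0.038, 0], [0, 0, 0]]
    - [0.036, [0.002, -0.038, 0], [0, 0, 0]]
    - [0.036, [0.002, -0.038, 0], [0, 0, 0]]
    - [0.036, [0, -0.01, 0], [0, 0, 0]]
    - [0.036, [0, 0, 0], [0, 0, 0]]
    - [0.036, [0, 0, 0], [0, 0, 0]]
    - [0.036, [0, 0, 0], [0, 0, 0]]
    - [0.036, [0, 0, 0], [0, 0, 0]]

```text
t: 27.83
tool_pos: [0.4885, -0.3572, 0.1008]
orientation: [1.347, 1.116, -1.347]
ft_force: [1.1, 0.2, -0.4]
gripper_width: 0.0428
```

Run:
```python
from h import *
wrist("w14",.006,wood,1500)
```

```text
tcp [ 488.7 -357.3  101.1] jaw deg -10.77 j6 1.13 w 0.0425
[427. 104.] [ 581.1 -290.3] [162.   70.6] 79.4 circ [ 581.7 -290.5] 87.8
[217.  14.] [ 439.  -189.2] [47.2 34.6] 32.9 circ [ 439.7 -189.9] 28.6
```

View pics/w14.png

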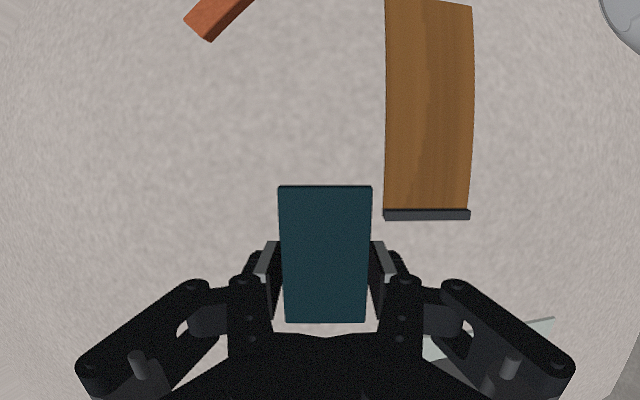

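The tray wood lies at (427,104), with its size and yaw as expected. The stop's near edge is at (427,213). The wide slip is held straight at (325,255).

apply_moves:
  commands:
    - [0.036, [0.03, 0.012, 0], [0, 0, 0.003]]
    - [0.036, [0.03, 0.012, 0], [0, 0, 0]]
    - [0.036, [0.027, 0.011, -0.01], [0, 0, 0]]
    - [0.036, [0, 0, -0.03], [0, 0, 0]]
    - [0.036, [0, 0, -0.014], [0, 0, 0]]
    - [0.036, [0, 0, 0], [0, 0, 0]]
    - [0.036, [0, 0, 0], [0, 0, 0]]
    - [0.036, [0, 0, 0], [0, 0, 0]]
    - [0.036, [0, 0, 0], [0, 0, 0]]
    - [0.036, [0, 0, 0], [0, 0, 0]]

```text
t: 28.72
tool_pos: [0.5765, -0.3248, 0.0492]
orientation: [1.346, 1.111, -1.344]
ft_force: [-0.4, -0.1, -0.7]
gripper_width: 0.0427
```

Run:
```python
from h import *
wrist("w15",.006,wood,1500)
z=sensors.get_state()['tool_pos'][2]
wrist("w15",z-.0104,glass,3000)
```

```text
tcp [ 576.3 -324.7   49. ] jaw deg -10.74 j6 1.25 w 0.0428
[321. 141.] [ 585.5 -270.2] [121.4  69.7] 79.3 circ [ 585.4 -270.3] 69.7
[88. 72.] [ 440.4 -186.4] [68.3 40.4] 32.8 circ [ 440.5 -186.8] 38.7
tcp [ 576.2 -324.7   48.7] jaw deg -10.74 j6 1.25 w 0.0425
[324. 252.] [ 576.8 -324.6] [75.6 44.1] 79.2 circ [ 576.9 -324.7] 43.1
```

View pics/w15.png

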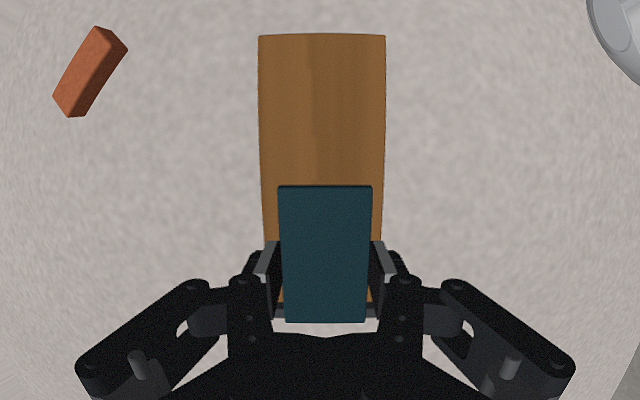

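The slip is over the tray with about an 8 mm gap to the stop at (325,310), and about 1.5 mm off to one side. I'll lower it just short of the stop, then slide it in while it is still held.

apply_moves:
  commands:
    - [0.036, [-0.002, -0.0025, -0.01], [0, 0, 0]]
    - [0.036, [0, 0, -0.007], [0, 0, 0]]
    - [0.036, [0, 0, -0.004], [0, 0, 0]]
    - [0.036, [0, 0, 0], [0, 0, 0]]
    - [0.036, [0, 0, 0], [0, 0, 0]]
    - [0.036, [0, 0, 0], [0, 0, 0]]
    - [0.036, [0, 0, 0], [0, 0, 0]]
    - [0.036, [0, 0, 0], [0, 0, 0]]
    - [0.036, [0, 0, 0], [0, 0, 0]]

```text
t: 29.57
tool_pos: [0.5739, -0.3267, 0.0266]
orientation: [1.346, 1.114, -1.345]
ft_force: [-0.3, 0.3, 0.7]
gripper_width: 0.0427
```

apply_moves:
  commands:
    - [0.036, [0, 0, -0.002], [0, 0, 0]]
    - [0.036, [0, 0, 0], [0, 0, 0]]
    - [0.036, [-0.0005, -0.0035, 0], [0, 0, 0]]
    - [0.036, [0, 0, 0], [0, 0, 0]]
    - [0.036, [0, 0, 0], [0, 0, 0]]
    - [0.036, [0, 0, 0], [0, 0, 0]]
    - [0.036, [0, 0, 0], [0, 0, 0]]

```text
t: 30.15
tool_pos: [0.5732, -0.3302, 0.0243]
orientation: [1.346, 1.115, -1.346]
ft_force: [0.0, 0.8, -0.1]
gripper_width: 0.0427
```

apply_moves:
  commands:
    - [0.036, [0, -0.001, 0], [0, 0, 0]]
    - [0.036, [0, 0, 0], [0, 0, 0]]
    - [0.036, [0, 0, 0], [0, 0, 0]]
    - [0.036, [0, 0, 0], [0, 0, 0]]

```text
t: 30.48
tool_pos: [0.5732, -0.3311, 0.0243]
orientation: [1.346, 1.115, -1.346]
ft_force: [0.4, -0.0, -1.0]
gripper_width: 0.0428
```

apply_moves:
  commands:
    - [0.036, [0, -0.001, 0], [0, 0, 0]]
    - [0.036, [0, 0, 0], [0, 0, 0]]
    - [0.036, [0, 0, 0], [0, 0, 0]]
    - [0.036, [0, 0, 0], [0, 0, 0]]

```text
t: 30.82
tool_pos: [0.5732, -0.3317, 0.0242]
orientation: [1.346, 1.116, -1.345]
ft_force: [1.0, 2.3, 0.1]
gripper_width: 0.0429
```

Touching the stop (+2.3 N). I'll back off a little and lower the slip.

apply_moves:
  commands:
    - [0.036, [0, 0.0008, -0.0015], [0, 0, 0]]
    - [0.036, [0, 0, 0], [0, 0, 0]]
    - [0.036, [0, 0, 0], [0, 0, 0]]
    - [0.036, [0, 0, 0], [0, 0, 0]]

```text
t: 31.15
tool_pos: [0.5731, -0.3316, 0.0227]
orientation: [1.345, 1.114, -1.346]
ft_force: [0.5, -0.7, -0.6]
gripper_width: 0.0429
```

apply_moves:
  commands:
    - [0.036, [0, 0, -0.0008], [0, 0, 0]]
    - [0.036, [0, 0, 0], [0, 0, 0]]
    - [0.036, [0, 0, 0], [0, 0, 0]]
    - [0.036, [0, 0, 0], [0, 0, 0]]

```text
t: 31.48
tool_pos: [0.5733, -0.3316, 0.0225]
orientation: [1.346, 1.114, -1.346]
ft_force: [-1.2, 0.3, 3.4]
gripper_width: 0.0427
```

apply_moves:
  commands:
    - [0.044, [0, 0, 0.0003], [0, 0, 0]]
    - [0.048, [0, 0, 0], [0, 0, 0]]
    - [0.053, [0, 0, 0], [0, 0, 0]]
    - [0.055, [0, 0, 0], [0, 0, 0]]
    - [0.055, [0, 0, 0.01], [0, 0, 0]]
    - [0.055, [0, 0, 0.03], [0, 0, 0]]
    - [0.055, [0, 0, 0.03], [0, 0, 0.11]]
    - [0.055, [-0.013, 0.03, 0.01], [0, 0, 0.11]]
    - [0.05, [-0.013, 0.03, 0], [0, 0, 0.11]]
    - [0.05, [-0.013, 0.03, 0], [0, 0, 0.11]]

```text
t: 32.32
tool_pos: [0.5349, -0.2413, 0.1045]
orientation: [1.018, 1.316, -1.016]
ft_force: [-0.0, 0.1, -0.5]
gripper_width: 0.0501
```

apply_moves:
  commands:
    - [0.05, [-0.013, 0.03, 0], [0, 0, 0.11]]
    - [0.05, [-0.013, 0.03, 0], [0, 0, 0.11]]
    - [0.05, [-0.014, 0.031, 0], [0, 0, 0.11]]
    - [0.05, [-0.014, 0.031, 0], [0, 0, 0.11]]
    - [0.05, [-0.014, 0.031, 0], [0, 0, 0.11]]
    - [0.05, [-0.014, 0.031, 0], [0, 0, 0.11]]
    - [0.05, [0, 0, 0], [0, 0, 0.11]]
    - [0.05, [0, 0, -0.015], [0, 0, 0.11]]
    - [0.05, [0, 0, -0.015], [0, 0, 0.11]]
    - [0.05, [0, 0, 0], [0, 0, 0.03]]

```text
t: 33.15
tool_pos: [0.4508, -0.0567, 0.071]
orientation: [0.23, 1.561, -0.23]
ft_force: [0.1, 0.4, -0.3]
gripper_width: 0.0503
```

apply_moves:
  commands:
    - [0.04, [0, 0, 0], [0, 0, 0]]
    - [0.04, [0, 0, 0], [0, 0, 0]]
    - [0.04, [0, 0, 0], [0, 0, 0]]
    - [0.04, [0, 0, 0], [0, 0, 0]]

```text
t: 33.48
tool_pos: [0.4528, -0.0575, 0.0729]
orientation: [0.234, 1.557, -0.234]
ft_force: [0.4, 0.2, -0.3]
gripper_width: 0.0402
```

Run:
```python
from h import *
wrist("w16",.006,glass,800)
```

```text
tcp [452.7 -57.4  72.9] jaw deg 72.91 j6 0.17 w 0.0398
[547. 315.] [613.2 123.3] [80.4 44.8] 37.4 circ [618.1 116.9] 42.6
[322. 217.] [451.7 -58.1] [75.8 25.5] -11.0 circ [451.8 -58.1] 39.4
```

apply_moves:
  commands:
    - [0.04, [-0.001, -0.0005, -0.02], [0, 0, 0.106]]
    - [0.036, [0, 0, -0.02], [0, 0, 0]]
    - [0.034, [0, 0, -0.008], [0, 0, 0]]
    - [0.034, [0, 0, 0], [0, 0, 0]]
    - [0.034, [0, 0, 0], [0, 0, 0]]
    - [0.034, [0, 0, 0], [0, 0, 0]]
    - [0.034, [0, 0, 0], [0, 0, 0]]
    - [0.034, [0, 0, 0], [0, 0, 0]]

```text
t: 34.2
tool_pos: [0.452, -0.0579, 0.0251]
orientation: [0.151, 1.564, -0.151]
ft_force: [0.1, -0.1, 0.1]
gripper_width: 0.0339
```

Run:
```python
from h import *
wrist("w17",.006,glass,800)
```

```text
tcp [451.9 -57.9  25. ] jaw deg 79.01 j6 0.06 w 0.0342
[324. 245.] [451.5 -58.1] [75.6 25.3] -11.2 circ [451.5 -57.9] 39.5
```

Aligned. Now I'll feel for the bench.

apply_moves:
  commands:
    - [0.034, [0, 0, -0.005], [0, 0, 0]]
    - [0.034, [0, 0, 0], [0, 0, 0]]
    - [0.034, [0, 0, 0], [0, 0, 0]]
    - [0.034, [0, 0, -0.0015], [0, 0, 0]]
    - [0.034, [0, 0, 0], [0, 0, 0]]
    - [0.034, [0, 0, 0], [0, 0, 0]]
    - [0.034, [0, 0, 0], [0, 0, 0]]

```text
t: 34.83
tool_pos: [0.4512, -0.0578, 0.0177]
orientation: [0.151, 1.566, -0.151]
ft_force: [0.6, -0.6, -0.7]
gripper_width: 0.034
```

apply_moves:
  commands:
    - [0.034, [0, 0, -0.0012], [0, 0, 0]]
    - [0.034, [0, 0, 0], [0, 0, 0]]
    - [0.034, [0, 0, 0], [0, 0, 0]]
    - [0.034, [0, 0, 0], [0, 0, 0]]

```text
t: 35.17
tool_pos: [0.4511, -0.0578, 0.0165]
orientation: [0.151, 1.566, -0.151]
ft_force: [-0.2, -0.3, -0.3]
gripper_width: 0.0343
```

apply_moves:
  commands:
    - [0.034, [0, 0, 0.0008], [0, 0, 0]]
    - [0.031, [0, 0, 0], [0, 0, 0]]
    - [0.027, [0, 0, 0], [0, 0, 0]]
    - [0.022, [0, 0, 0], [0, 0, 0]]
    - [0.018, [0, 0, 0], [0, 0, 0]]
    - [0.018, [0, 0, 0], [0, 0, 0]]
    - [0.018, [0, 0, 0], [0, 0, 0]]

```text
t: 35.75
tool_pos: [0.4513, -0.0578, 0.0176]
orientation: [0.151, 1.565, -0.151]
ft_force: [-0.7, -0.5, 4.0]
gripper_width: 0.0245
```

apply_moves:
  commands:
    - [0.018, [0, 0, 0.005], [0, 0, 0]]
    - [0.018, [0, 0, 0.015], [0, 0, 0]]
    - [0.018, [0, 0, 0.03], [0, 0, 0]]
    - [0.018, [0, 0, 0.03], [0, 0, -0.1]]
    - [0.018, [0.013, -0.02, 0], [0, 0, -0.11]]
    - [0.018, [0.013, -0.02, 0], [0, 0, -0.11]]
    - [0.018, [0.013, -0.02, 0], [0, 0, -0.11]]
    - [0.018, [0.013, -0.02, 0], [0, 0, -0.11]]
    - [0.018, [0.013, -0.02, 0], [0, 0, -0.11]]
    - [0.018, [0.013, -0.02, 0], [0, 0, -0.11]]

```text
t: 36.58
tool_pos: [0.5295, -0.1787, 0.0973]
orientation: [0.746, 1.439, -0.747]
ft_force: [0.4, -0.4, -0.1]
gripper_width: 0.0249
```

apply_moves:
  commands:
    - [0.018, [0.013, -0.02, 0], [0, 0, -0.11]]
    - [0.018, [0.013, -0.02, 0], [0, 0, -0.11]]
    - [0.018, [0.013, -0.02, 0], [0, 0, -0.11]]
    - [0.018, [0.013, -0.02, 0], [0, 0, -0.11]]
    - [0.018, [0, 0, 0], [0, 0, -0.11]]
    - [0.018, [0, 0, 0], [0, 0, -0.11]]
    - [0.018, [0, 0, 0], [0, 0, -0.1]]
    - [0.018, [0, 0, 0], [0, 0, -0.05]]
    - [0.018, [0, 0, 0], [0, 0, 0]]
    - [0.018, [0, 0, 0], [0, 0, 0]]

```text
t: 37.42
tool_pos: [0.5809, -0.2577, 0.0971]
orientation: [1.347, 1.114, -1.348]
ft_force: [-0.6, -0.5, -0.4]
gripper_width: 0.0252
```

Run:
```python
from h import *
wrist("w18",.006,wood,1500)
z=sensors.get_state()['tool_pos'][2]
wrist("w18",z-.011,glass,1500)
```

```text
tcp [ 581.  -257.7   97.2] jaw deg -10.86 j6 1.34 w 0.0246
[332. 192.] [ 589.3 -249.9] [81.1 69.8] 79.2 circ [ 589.3 -250. ] 53.0
[139. 160.] [ 441.5 -188.4] [69.2 32. ] 32.7 circ [ 441.8 -188.7] 37.5
[301.  24.] [ 591.  -114.4] [79.2 32.5] -15.3 circ [ 591.2 -113.9] 42.2
tcp [ 581.1 -257.7   97.3] jaw deg -10.88 j6 1.34 w 0.025
[326. 260.] [ 581.6 -262.6] [87.3 29.9] 82.1 circ [ 581.  -262.1] 44.2
```

View pics/w18.png

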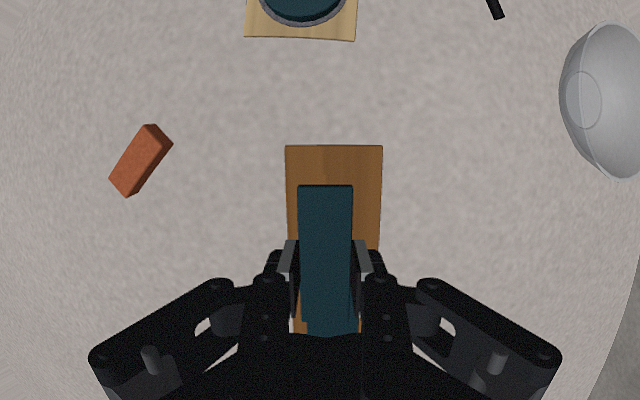

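The narrow slip is held straight at (325,258) over the tray. The ring is on its pad at (301,10). The move is about 15 mm toward the stop, plus a 0.1 rad tilt.

apply_moves:
  commands:
    - [0.018, [0.0037, -0.0153, 0], [0, 0, 0.002]]
    - [0.018, [0, 0, 0], [-0.101, 0.019, 0]]
    - [0.018, [0, 0, -0.025], [0, 0, 0]]
    - [0.018, [0, 0, -0.025], [0, 0, 0]]
    - [0.018, [0, 0, -0.008], [0, 0, 0]]
    - [0.018, [0, 0, 0], [0, 0, 0]]
    - [0.018, [0, 0, 0], [0, 0, 0]]
    - [0.018, [0, 0, 0], [0, 0, 0]]
    - [0.018, [0, 0, 0], [0, 0, 0]]
    - [0.018, [0, 0, 0], [0, 0, 0]]

```text
t: 38.35
tool_pos: [0.5859, -0.2737, 0.041]
orientation: [1.264, 1.042, -1.399]
ft_force: [-0.2, -0.3, 0.7]
gripper_width: 0.0251
```

```bash
cat > n.py <<'E'
from h import *
import sys
wrist(sys.argv[1],.006,wood,1500,[585,-260])
s=sensors.get_state();M=R.from_rotvec(s['orientation']).as_matrix();t=s['tool_pos']*1000
u=np.array([.184,.983,0]);v=np.array([.983,-.184,0])
b=t+17.6*M[:,0];print("slip bottom ctr",b.round(1),"u",(b@u).round(1),"v",(b@v).round(1),"tilt",np.arcsin(M[:,0]@u).round(3),"roll",np.arcsin(M[:,0]@v).round(3))
E
python3 n.py w19
```

```text
tcp [ 585.7 -273.6   40.7] jaw deg -10.84 j6 1.37 w 0.0245
[321. 186.] [ 589.  -251.5] [84.8 69.7] 79.3 circ [ 588.9 -251.8] 54.4
slip bottom ctr [ 585.4 -275.4   23.2] u -163.0 v 626.1 tilt -0.103 roll 0.002
```

View pics/w19.png

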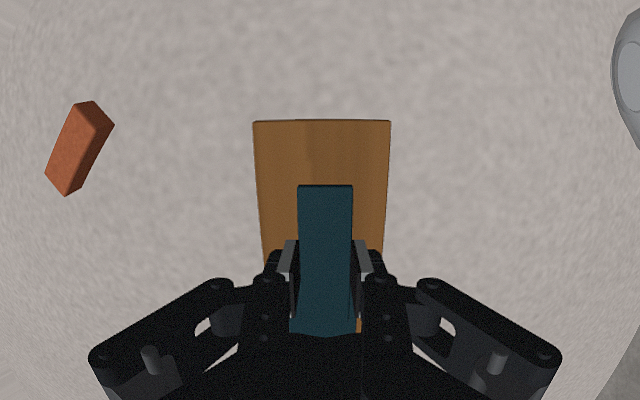

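The slip is tilted and centred to about 1.3 mm at (325,255). The tray's far end is at (322,121).

apply_moves:
  commands:
    - [0.018, [-0.0013, 0.0005, -0.007], [0, 0, 0]]
    - [0.018, [0, 0, -0.004], [0, 0, 0]]
    - [0.018, [0, 0, 0], [0, 0, 0]]
    - [0.018, [0, 0, 0], [0, 0, 0]]
    - [0.018, [0, 0, 0], [0, 0, 0]]
    - [0.018, [0, 0, 0], [0, 0, 0]]
    - [0.018, [0, 0, 0], [0, 0, 0]]
    - [0.018, [0, 0, 0], [0, 0, 0]]

```text
t: 39.07
tool_pos: [0.5836, -0.2726, 0.0283]
orientation: [1.263, 1.044, -1.4]
ft_force: [0.1, 0.5, -0.7]
gripper_width: 0.0246
```

```bash
python3 n.py w20
```

```text
tcp [ 583.6 -272.6   28.4] jaw deg -10.83 j6 1.37 w 0.025
[327. 191.] [ 589.4 -249.5] [80.6 69.7] 79.2 circ [ 589.4 -249.8] 52.7
slip bottom ctr [ 583.3 -274.4   10.9] u -162.4 v 623.8 tilt -0.103 roll -0.0
```

apply_moves:
  commands:
    - [0.018, [0.0008, 0, -0.0005], [0, 0, 0]]
    - [0.018, [0, 0, 0], [0, 0, 0]]
    - [0.018, [0, 0, 0], [0, 0, 0]]
    - [0.018, [0, 0, 0], [0, 0, 0]]
    - [0.018, [0, 0, 0], [0, 0, 0]]

```text
t: 39.53
tool_pos: [0.5844, -0.2726, 0.0278]
orientation: [1.263, 1.044, -1.4]
ft_force: [0.7, -0.6, -0.9]
gripper_width: 0.0249
```

apply_moves:
  commands:
    - [0.018, [0, 0, -0.0006], [0, 0, 0]]
    - [0.018, [0, 0, 0], [0, 0, 0]]
    - [0.018, [0, 0, 0], [0, 0, 0]]
    - [0.018, [0, 0, 0], [0, 0, 0]]
    - [0.018, [0, 0, 0], [0, 0, 0]]

```text
t: 39.95
tool_pos: [0.5844, -0.2727, 0.0274]
orientation: [1.264, 1.044, -1.4]
ft_force: [-1.2, 0.9, 1.1]
gripper_width: 0.0248
```

apply_moves:
  commands:
    - [0.018, [0, 0, -0.0005], [0, 0, 0]]
    - [0.018, [0, 0, 0], [0, 0, 0]]
    - [0.018, [0, 0, 0], [0, 0, 0]]
    - [0.018, [0, 0, 0], [0, 0, 0]]
    - [0.018, [0, 0, 0], [0, 0, 0]]

```text
t: 40.37
tool_pos: [0.5845, -0.2727, 0.0273]
orientation: [1.263, 1.044, -1.4]
ft_force: [-2.0, 0.0, 6.1]
gripper_width: 0.0245
```

apply_moves:
  commands:
    - [0.018, [0, 0, 0.0004], [0, 0, 0]]
    - [0.024, [0, 0, 0], [0, 0, 0]]
    - [0.027, [0, 0, 0], [0, 0, 0]]
    - [0.032, [0, 0, 0], [0, 0, 0]]
    - [0.038, [0, 0, 0], [0, 0, 0]]
    - [0.038, [0, 0, 0], [0, 0, 0]]
    - [0.038, [0, 0, 0.01], [0, 0, 0]]
    - [0.038, [0, 0, 0.03], [0, 0, 0]]
    - [0.038, [0, 0, 0.03], [0, 0, 0]]
    - [0.038, [-0.02, 0, 0.03], [0.101, -0.019, 0]]

```text
t: 41.2
tool_pos: [0.5678, -0.2688, 0.1284]
orientation: [1.345, 1.117, -1.338]
ft_force: [1.0, 0.1, 0.2]
gripper_width: 0.0381
```

apply_moves:
  commands:
    - [0.038, [-0.03, -0.02, 0], [0, 0, 0]]
    - [0.038, [-0.03, -0.02, 0], [0, 0, 0]]
    - [0.038, [-0.02, -0.02, 0], [0, 0, 0]]
    - [0.038, [0, 0, 0], [0, 0, 0]]
    - [0.038, [0, 0, 0], [0, 0, 0]]
    - [0.038, [0, 0, 0], [0, 0, 0]]
    - [0.038, [0, 0, 0], [0, 0, 0]]

```text
t: 41.78
tool_pos: [0.4853, -0.3321, 0.1274]
orientation: [1.346, 1.114, -1.346]
ft_force: [0.0, 0.5, 1.7]
gripper_width: 0.038
```

Run:
```python
from h import *
wrist("w21",.006,wood,1500,[585,-280]); wrist("w21",.012,glass,500,[580,-300])
w=cv2.imread("pics/w21.png")[0:300,230:640]
t=capture("top")[...,::-1];cv2.imwrite("pics/t21.png",t)
a=cv2.resize(t[145:255,180:490],None,fx=2.5,fy=2.5,interpolation=cv2.INTER_CUBIC)
a=cv2.convertScaleAbs(a,alpha=1.8)
h=np.zeros((300,a.shape[1],3),np.uint8);h[:,:410]=w
cv2.imwrite("pics/c21.png",np.vstack([a,h]))
im=t[...,::-1].astype(int);cal=calibration("top");roi=np.zeros(im.shape[:2],bool);roi[145:255,150:500]=1
for nm,m,z in(("glass",(im[...,2]-im[...,0]>5)&(im[...,0]<42),.022),("wood",(im[...,0]-im[...,2]>20),.005)):
    for c in blobs(m&roi,40): print(nm,*box(cast(cal,c,z)))
```

```text
tcp [ 485.4 -331.9  127.3] jaw deg -10.73 j6 1.16 w 0.038
[427. 129.] [ 581.1 -290. ] [162.   70.7] 79.3 circ [ 581.1 -290.1] 87.7
tcp [ 485.3 -331.8  127.1] jaw deg -10.72 j6 1.16 w 0.0379
[429. 151.] [ 578.2 -303.3] [133.6  43.9] 79.5 circ [ 579.2 -304.7] 68.7
glass [ 573.9 -299.7] [127.4  38.9] 79.4
wood [ 445.2 -189.4] [59.9 30.5] 33.0
wood [ 580.5 -288.8] [161.3  72.2] 79.5
wood [595.3 -90. ] [82.5 82.1] -15.5
wood [592.7 303.3] [82.6 81.7] 12.4
wood [604.1 108.6] [82.7 81.9] 18.3
```

View pics/c21.png

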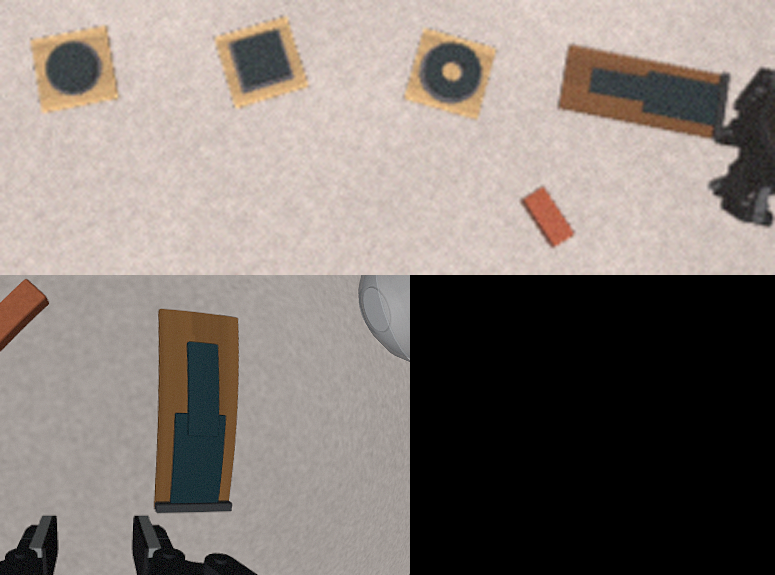

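The picture shows the disc, square and ring inside their felts. The shingle runs along the tray with a total length of 133.6 mm (134 expected), and the stone has not moved. One numeric check of the centring is left, from the saved top picture.

Run:
```python
from h import *
t=cv2.medianBlur(cv2.imread("pics/t21.png"),3).astype(int);cal=calibration("top")
m=t[...,2]<43; roi=np.zeros(m.shape,bool);roi[145:200,180:390]=1
for z in(.021,):
  for c in blobs(m&roi,60):
    f=np.zeros(m.shape,np.uint8);cv2.drawContours(f,[c[:,None]],-1,1,-1);yx=np.argwhere(f)
    print(*box(cast(cal,c,z)),'centroid',(1000*cast(cal,yx[:,::-1].mean(0),z)).round(1))
```

```text
[594. -90.] [54.7 53.4] -88.9 centroid [[593.9 -89.9]]
[589.3 301. ] [48.5 48.3] -86.4 centroid [[589.7 300.6]]
[603.1 107.6] [48.8 47.7] 17.5 centroid [[602.7 107.8]]
```

By this check the square and ring are about 1 mm off, but the disc may be about 3 mm off. I'll look at it from near.

apply_moves:
  commands:
    - [0.07, [0.006, 0.04, 0], [0, 0, 0]]
    - [0.07, [0.006, 0.04, 0], [0, 0, 0]]
    - [0.07, [0.006, 0.04, 0], [0, 0, 0]]
    - [0.07, [0.006, 0.04, 0], [0, 0, 0]]
    - [0.07, [0.006, 0.04, 0], [0, 0, 0]]
    - [0.07, [0.006, 0.04, 0], [0, 0, 0]]
    - [0.07, [0.006, 0.04, 0], [0, 0, 0]]
    - [0.07, [0.006, 0.04, 0], [0, 0, 0]]
    - [0.07, [0.006, 0.04, 0], [0, 0, 0]]
    - [0.07, [0.006, 0.04, 0], [0, 0, 0]]

```text
t: 42.77
tool_pos: [0.5444, 0.0703, 0.1272]
orientation: [1.346, 1.114, -1.346]
ft_force: [0.5, -0.6, 0.1]
gripper_width: 0.0701
```

apply_moves:
  commands:
    - [0.07, [0.008, 0.036, 0], [0, 0, 0]]
    - [0.07, [0.008, 0.036, 0], [0, 0, 0]]
    - [0.07, [0.008, 0.036, 0], [0, 0, 0]]
    - [0.07, [0.008, 0.036, 0], [0, 0, 0]]
    - [0.07, [0.006, 0.036, 0], [0, 0, 0]]
    - [0.07, [0.006, 0.02, 0], [0, 0, 0]]
    - [0.07, [0, 0, 0], [0, 0, 0]]
    - [0.07, [0, 0, 0], [0, 0, 0]]
    - [0.07, [0, 0, 0], [0, 0, 0]]
    - [0.07, [0, 0, 0], [0, 0, 0]]

```text
t: 43.6
tool_pos: [0.588, 0.2664, 0.1269]
orientation: [1.347, 1.113, -1.349]
ft_force: [0.1, -0.6, -0.5]
gripper_width: 0.0702
```

Run:
```python
from h import *
wrist("w22",.005,wood,1500); wrist("w22",.023,glass,500)
cv2.imwrite("pics/c22.png",cv2.resize(cv2.imread("pics/w22.png")[50:300,200:450],None,fx=2,fy=2))
```

```text
tcp [588.2 266.2 127.1] jaw deg -10.91 j6 2.19 w 0.0699
[324. 155.] [594.8 303.3] [79.9 79.8] 12.6 circ [594.8 303.5] 55.6
tcp [588.3 266.1 127.3] jaw deg -10.92 j6 2.19 w 0.0703
[322. 159.] [593.9 302.9] [48.6 48. ] -56.4 circ [593.6 302.9] 24.7
```

View pics/c22.png

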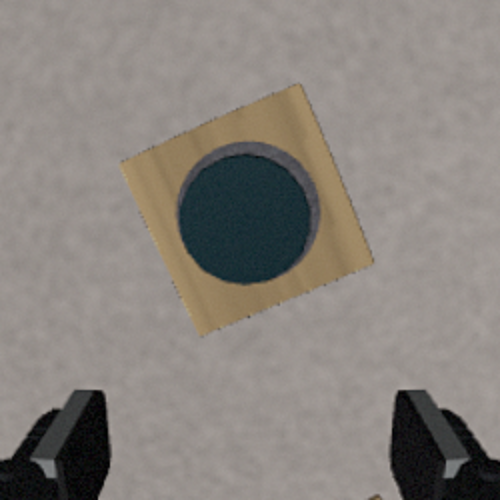

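From near, the disc is about 1 mm off its pad's centre, with felt showing all round, so I'm leaving it and handing in.

```bash
python3 -c "
from rig import manip;print(manip.job_done())"
```

```text
the job is handed in; nothing more can be done
None
```

The job is handed in at about 44 s of the 136 s allowed. All five glass pieces are placed, and each one was lowered until the wrist felt contact before I opened the fingers. `job_done` gave no verdict.

| Piece | Last check |
|---|---|
| Disc | About 1 mm off the pad's centre in the near wrist view |
| Square | About 1.5 mm off centre and within 1° of its felt (top view) |
| Ring | About 1.3 mm off centre (top view) |
| Two slips | Together 133.6 mm long on a yaw of 79.5° (tray 79.3°), so they overlap by about 18 mm. The wide slip touched the stop, was backed off under 1 mm and set flat. The narrow slip was set down at a tilt of 0.10 rad. |

- **Disagreement:** The coarser top view put the disc about 3–4 mm off centre, against about 1 mm from near. I trusted the near view and left the disc alone.
- **Stone:** It lies where it was, within about 1 mm and the same yaw, as far as the top camera can tell.

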